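Nest the reducing sleeve and inspect its rim under a held reading lens

TASK

Lower the narrow loose sleeve into the wide sleeve that already sits in the centrifuge bucket, so that it stands right down on its floor, and let go of it. Then take the reading lens from its rest and hold it level and still, centred over the mouth of the narrow sleeve, with the lens at the height of the focus pointer on the stand's post, clear of the stand and the sleeves; finish while still holding it there. Do not shift the pointer, and leave everything else on the bench where it is.

Things in the scene. Friction and masses are not known exactly. Their poses are not given: they have to be found in the camera images.
- stand: Fixed stand: grey plate 210 x 90 x 10 mm (x -60 to +150 mm) on the bench, carrying an open aluminium bucket (66 mm outer diameter, 58 mm bore, rim 60 mm and inner floor 15 mm above the bench) and an upright steel post, 12 mm thick, 125 mm from the bucket's axis, top 245 mm above the bench. Origin on the bench on the bucket's axis; z up, +x from bucket to post.
- pointer_tip (a point): Tip of the focus pointer, mid-thickness: a level steel blade 4 mm thick, 12 mm wide, on a black collar on the stand's post, pointing at the bucket, tip 75 mm from the bucket's axis. Its height above the bench (165 to 215 mm, different each time) marks the focal height of the lens. The collar slides on the post with stiff friction (6 N).
- wide_sleeve: Wide grey plastic sleeve, a round cup open at the top, loose but standing in the bucket with 3 mm play all round: outer diameter 52 mm, height 75 mm, bore 45 mm, inner floor 5 mm above its underside (bore about 37 mm there). Origin at the centre of its underside, z up its axis. Its rim is 90 mm above the bench.
- wide_mouth (a point): Centre of the wide sleeve's mouth, in the plane of its rim, 75 mm above its underside.
- narrow_sleeve: Narrow grey plastic sleeve: a slim cup standing on the bench left or right of the stand, opposite the lens. Outer diameter 36 mm (30 at the foot), height 95 mm, wall 3 mm, about 50 g. Origin under its centre, z up its axis. Once nested its underside is 20 mm and its rim 115 mm above the bench, 25 mm above the wide rim: grip it outside, within the top 20 mm.
- narrow_mouth (a point): Centre of the narrow sleeve's mouth, in the plane of its rim, 95 mm above its underside.
- loupe: Reading lens lying level on its rest, about 120 g: straight black handle 16 mm wide and high, from x = -90 to +60 mm, then a round glass lens in a steel frame, 76 mm outer diameter, 10 mm thick, centred at x = 100 mm. Origin on the handle's underside near the centre of mass, 20 mm above the bench; x towards the lens, z up, square to the lens.
- handle_grip (a point): The place to grip the handle: in the middle of its cross-section, 8 mm above the loupe's origin and 100 mm from the lens centre; free on both sides, with a clear 17 mm beneath the handle.
- lens_center (a point): Centre of the glass lens, mid-thickness, 5 mm above the underside of the handle and 100 mm from the grip place along +x.
- rest: Fixed black rest for the lens: a base plate 235 x 50 mm, 3 mm thick, with two blocks 20 mm high, one under the lens (x = 75 to 125 mm) and one under the handle's end (x = -90 to -70 mm). Origin on the bench below the grip place, x towards the lens.
- spare_sleeve: Bystander: a spare wide sleeve, 52 mm diameter and 75 mm high, standing empty on the bench between robot and stand. Origin under its centre.
- pen: Bystander: white marker pen with a black cap, 125 mm long, 12 mm high, lying on the bench. Origin under its middle.
- dish: Bystander: closed flat culture dish, 90 mm diameter, 16 mm high. Origin under its centre.
- specimen_jar: Bystander: small capped jar, 56 mm diameter, 62 mm high. Origin under its centre.

How it is judged:
By the outcome, as a careful person would: the job done as asked, in the order asked, and still so for the second after the job is handed in, while the arm keeps its last pose, push and grip.
It also fails if it takes over 72 s, if anything falls off the work surface, if the arm or the gripper's body presses on something with over 40 N, if the wrist force passes 120 N, or if a joint passes its speed limit or range.

ROBOT

A 6-joint arm with a two-finger parallel gripper is mounted at the origin on the work surface. World frame = base frame: x ahead of the robot, y to its left, z up, the work surface at z = 0. Lengths are in m, angles in degrees, forces in N, time in s.
With the tool pointing down it reaches from about 0.325 to 0.85 m from the base axis. Payload 15.5 kg.
Tool frame: the origin (TCP) lies at the very end of the fingers, on their centre line; the grasp point (between the pads) lies arm.grip_depth behind it (arm.grip_depth is the distance from the TCP to the grasp point, in m); z points along the fingers, y is the line along which they close (so a half turn about z gives the same grasp; the last joint's range is limited). The gripper opens to 91 mm and grips with 3 to 60 N. Pads are 32 mm wide; open, the fingers measure 118 mm over their backs; the gripper's body (76 mm by 178 mm) begins 60 mm behind the grasp point.
Start: joints at [59.731, 28.281, 77.091, -0, 74.628, -5.472], TCP at [0.262, 0.567, 0.214] pointing down, gripper open.
Joint ranges: [-166.48, 166.48], [-47.26, 123.95], [12.59, 153.08], [-70.14, 250.14], [6.76, 159.57], [-176.63, 176.63]. Speed limits (degrees/s): [108.29, 108.29, 147.25, 172.46, 172.46, 172.46].

INTERFACE

Orientations are given as a 3x3 rotation matrix whose columns are the frame's x, y, z axes.
In Python, from rig import arm gives the robot as it stands. Calls block until the motion is done:
- arm.move_to(position, orientation): joint-space move of the TCP to a pose.
- arm.move_l(position, orientation=None, feed=0.15): straight line of the TCP; orientation=None keeps the orientation; feed is the mean speed in m/s.
- arm.move_joints(angles): joint-space move.
- arm.grip(opening): finger opening in m; the grip force is fixed at half the most; returns when the fingers have stopped.
- arm.sleep(seconds).
- arm.solve_ik(position, orientation): joint angles nearest the present ones, or None.
- arm.snapshot(name): name is "scene" or "side" or "wrist"; returns the picture (384x512x3 uint8, red, green, blue); there is no depth.
- arm.get_calibration(name): a dict with "intrinsics" (3x3 intrinsics, pixels), "cam_to_world" (4x4, takes a point from camera to world coordinates). Camera axes: x right, y down, z forward; pixel columns grow to the right and rows downward; lengths in m; the calibration is good to about 2 mm. A picture is of the moment at which its call begins: read the wrist's pose just before it. get_calibration takes no time and is no camera call; for the wrist camera it gives the pose at the moment of the call.
A pose or a line that the arm cannot do raises arm.Unreachable and nothing moves.
- arm.sign_off(): hands the job in; it is judged then, once.
Readings, each from a call of its own:
- arm.current_t(): time.
- arm.current_joint_positions(): joint angles.
- arm.current_dq(): joint speeds.
- arm.current_tau(): joint torques, N m.
- arm.current_ee_pos(): TCP position.
- arm.current_tool_rot(): TCP orientation.
- arm.current_force(): force on the tool from outside, world axes, zero at the start.
- arm.current_torque(): the same for the moment, N m.
- arm.current_width(): finger opening in m.
- arm.current_grasp_force(): force on a finger pad.
Only numpy, scipy, OpenCV 4.12 (cv2) and the standard library are available. Lean on these libraries where they do the work, as an engineer would, in place of code of your own. Each camera call takes 0.05 s, during which the arm holds its last target. There are 200 camera calls.

## Working session

There is one attempt and no reset: what is moved stays moved. The work goes in short steps, each a Python script; the robot and the scene stay as the last script left them, time stands still between calls to the robot, and variables do not carry over. Pictures are saved under pics/ and viewed, at most 10 in all, crops included, and the job is handed in when it is done.

```bash
mkdir -p pics; ls; python3 - <<'E'
from rig import arm
import cv2,numpy as np
np.set_printoptions(precision=4,suppress=True)
for n in("scene","side","wrist"):
    c=arm.get_calibration(n);im=arm.snapshot(n)
    cv2.imwrite(f"pics/{n}0.png",im[:,:,::-1]); print(n,c["intrinsics"],c["cam_to_world"])
a=cv2.imread("pics/scene0.png");b=cv2.imread("pics/side0.png")
cv2.imwrite("pics/s2.png",cv2.resize(a,(800,600),interpolation=cv2.INTER_CUBIC))
cv2.imwrite("pics/d2.png",cv2.resize(b,(800,600),interpolation=cv2.INTER_CUBIC))
print(arm.grip_depth,arm.current_t(),arm.current_tool_rot())
E
```

```text
pics
scene [[477.0201   0.     261.4849]
 [  0.     477.0201 193.6574]
 [  0.       0.       1.    ]] [[ 0.7568  0.5639 -0.3305  0.9892]
 [ 0.6535 -0.663   0.3653 -0.4291]
 [-0.0132 -0.4924 -0.8702  1.1415]
 [ 0.      0.      0.      1.    ]]
side [[355.3915   0.     253.1901]
 [  0.     355.3915 192.9266]
 [  0.       0.       1.    ]] [[ 0.932  -0.2214  0.2871  0.3194]
 [-0.3625 -0.5544  0.7492 -0.6941]
 [-0.0067 -0.8023 -0.5969  0.6748]
 [ 0.      0.      0.      1.    ]]
wrist [[278.692    0.     255.7345]
 [  0.     278.692  191.7615]
 [  0.       0.       1.    ]] [[ 0.4189  0.871   0.2566  0.1898]
 [ 0.908  -0.4009 -0.1213  0.6007]
 [-0.0028  0.2838 -0.9589  0.3837]
 [ 0.      0.      0.      1.    ]]
0.0188 0.15 [[-0.9078  0.4194 -0.0005]
 [ 0.4194  0.9078 -0.0008]
 [ 0.0001 -0.001  -1.    ]]
```

View pics/s2.png

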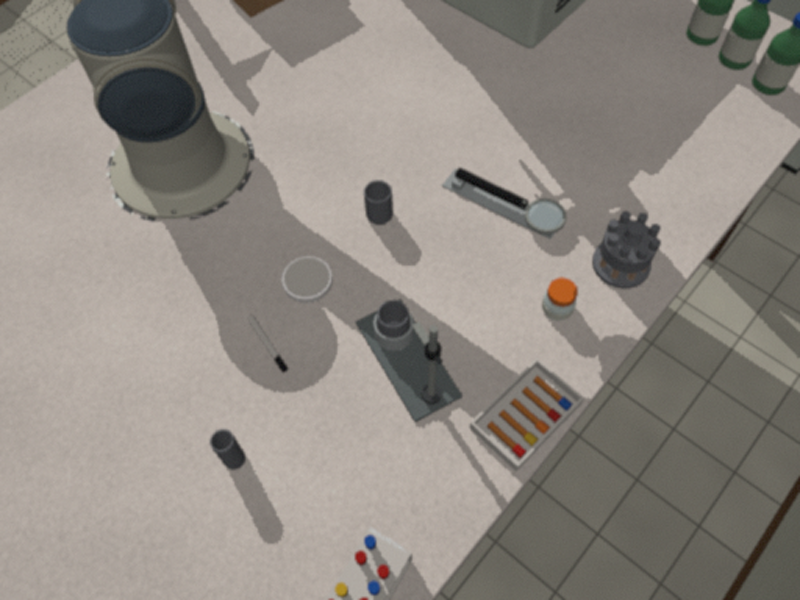

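View pics/d2.png

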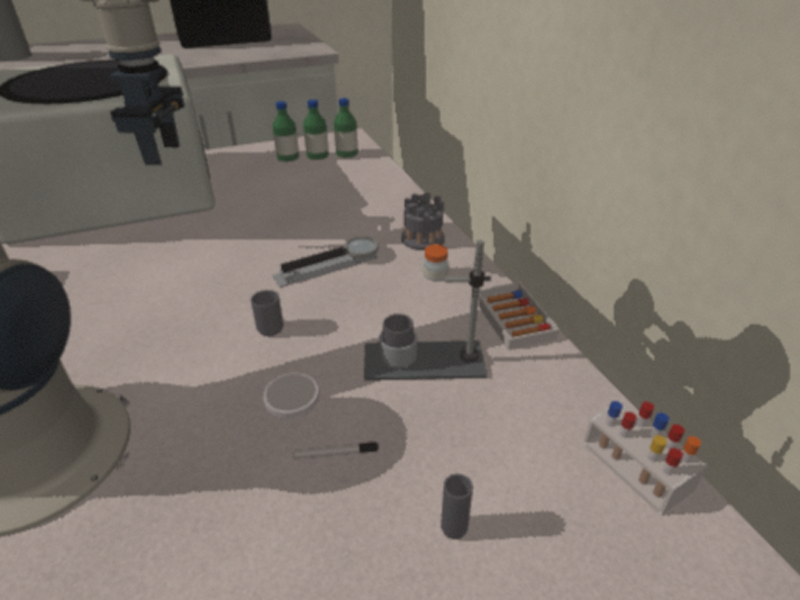

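Both views show the same layout (in 800x600 pixels, scene view first, then side view):
- **Narrow sleeve:** mouth at (223,440) / (457,483).
- **Wide sleeve:** mouth at (394,313) / (398,324).
- **Lens:** (546,216) / (362,247).
- **Handle's rear end:** (460,176) / (283,270).
- **Collar:** (433,350) / (476,280), with the blade tip near (447,279) in the side view.

```bash
cat > h.py <<'E'
from rig import arm
import cv2,numpy as np,json,os
np.set_printoptions(precision=4,suppress=True)
def ray(c,uv):
    K=np.array(c["intrinsics"]);T=np.array(c["cam_to_world"])
    d=T[:3,:3]@np.linalg.solve(K,[uv[0],uv[1],1.]);return T[:3,3],d/np.linalg.norm(d)
def tri(obs):
    A=np.zeros((3,3));b=np.zeros(3);R=[ray(*o) for o in obs]
    for o,d in R:
        P=np.eye(3)-np.outer(d,d);A+=P;b+=P@o
    p=np.linalg.solve(A,b);return p,[round(1000*np.linalg.norm((np.eye(3)-np.outer(d,d))@(p-o)),1) for o,d in R]
def onz(c,uv,z):
    o,d=ray(c,uv);return o+d*(z-o[2])/d[2]
def proj(c,p):
    T=np.array(c["cam_to_world"]);q=np.array(c["intrinsics"])@(T[:3,:3].T@(np.asarray(p)-T[:3,3]));return q[:2]/q[2]
def Rz(yaw): # tool down, tool x along yaw (deg)
    c,s=np.cos(np.radians(yaw)),np.sin(np.radians(yaw));return np.array([[c,s,0],[s,-c,0],[0,0,-1.]])
def shot(name):
    c=arm.get_calibration("wrist");im=arm.snapshot("wrist");cv2.imwrite(f"pics/{name}.png",im[:,:,::-1])
    json.dump({k:np.array(v).tolist() for k,v in c.items()},open(f"pics/{name}.json","w"));return c,im
def cal(name):return json.load(open(f"pics/{name}.json"))
E
python3 - <<'E'
from h import *
S=arm.get_calibration("scene");D=arm.get_calibration("side");k=512/800
for n,a,b in[("narrow",(223,440),(457,483)),("wide",(394,313),(398,324)),("lens",(546,216),(362,247)),("hend",(460,176),(283,270)),("collar",(433,350),(476,280)),("spare",(378,188),(266,298)),("jar",(562,291),(436,252))]:
    print(n,*tri([(S,np.array(a)*k),(D,np.array(b)*k)]))
E
```

```text
narrow [ 0.5345 -0.3398  0.0947] [np.float64(1.8), np.float64(1.8)]
wide [ 0.5832 -0.0161  0.0862] [np.float64(0.1), np.float64(0.1)]
lens [0.6371 0.3431 0.0235] [np.float64(0.7), np.float64(0.7)]
hend [0.453  0.3193 0.019 ] [np.float64(3.3), np.float64(3.3)]
collar [ 0.6998 -0.0596  0.1739] [np.float64(0.1), np.float64(0.1)]
spare [0.39   0.16   0.0752] [np.float64(2.8), np.float64(2.8)]
jar [0.7589 0.2104 0.058 ] [np.float64(0.8), np.float64(0.8)]
```

```bash
python3 - <<'E'
from h import *
yaw=160;R=Rz(yaw);x=R[:,0];y=R[:,1]
def look(name,p,z,dy):
    t=np.array([p[0],p[1],0])+0.03*x+dy*y;t[2]=z
    arm.move_to(t,R);shot(name)
L=(0.57,0.335)
look("l1",L,.25,-.07);look("l2",L,.25,.07)
P=(0.62,-0.03)
look("p1",P,.33,-.09);look("p2",P,.33,.09)
N=(0.535,-0.34)
look("n1",N,.25,-.07);look("n2",N,.25,.07)
print(arm.current_t(),arm.current_joint_positions())
ims=[cv2.imread(f"pics/{n}.png") for n in("l1","l2","p1","p2","n1","n2")]
def crop(n,p):
    u,v=proj(cal(n),p);im=cv2.imread(f"pics/{n}.png");h,w=100,133
    u0=int(np.clip(u-w,0,512-2*w));v0=int(np.clip(v-h,0,384-2*h));print(n,u0,v0)
    c=cv2.resize(im[v0:v0+2*h,u0:u0+2*w],None,fx=1.5,fy=1.5,interpolation=cv2.INTER_CUBIC);return c
rows=lambda a,b,m:cv2.imwrite(m,np.vstack([np.hstack(a),np.hstack(b)]))
rows([crop("p1",(0.62,-.03,.12)),crop("p2",(0.62,-.03,.12))],[crop("n1",(*N,.09)),crop("n2",(*N,.09))],"pics/m1.png")
cv2.imwrite("pics/m2.png",np.hstack([ims[0],ims[1]])[:, :, :] if 0 else cv2.resize(np.vstack([ims[0],ims[1]]),None,fx=.78,fy=.78))
E
```

```text
7.5417 [ -32.1918   23.8079   78.9391   -0.0143   77.2302 -102.2279]
p1 185 90
p2 59 89
n1 178 100
n2 66 100
```

View pics/m1.png

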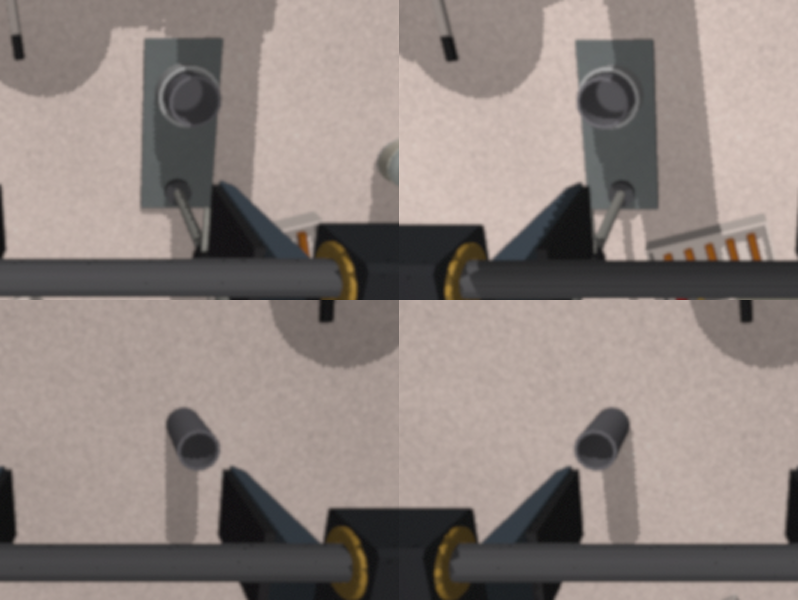

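View pics/m2.png

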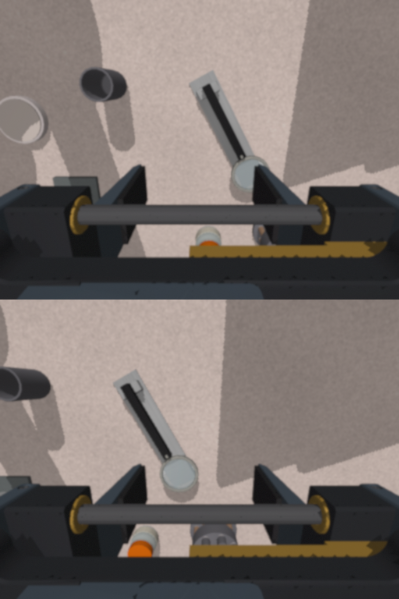

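The narrow mouth is at full-frame pixels (311,200) in n1 and (198,200) in n2. In p1 and p2 the fingers hide the pointer, so I'll look again from further over the stand. The loupe is clear in l2: lens at about (230,223), handle end at about (160,111).

```bash
python3 - <<'E'
from h import *
R=Rz(160);x=R[:,0];y=R[:,1]
print(*tri([(cal("n1"),(310.7,200)),(cal("n2"),(198,200))]))
for n,dy in(("q2",.08),("q1",-.08)):
    t=np.array([.62,-.03,0])-.07*x+dy*y;t[2]=.34
    arm.move_to(t,R);shot(n)
print(arm.current_t())
def crop(im,c,w,h,f,lab):
    u0,v0=int(c[0]-w/2),int(c[1]-h/2);u0=int(np.clip(u0,0,512-w));v0=int(np.clip(v0,0,384-h));print(lab,u0,v0,f)
    return cv2.resize(im[v0:v0+h,u0:u0+w],None,fx=f,fy=f,interpolation=cv2.INTER_CUBIC)
T=[]
tip=(0.583+.075*.94,-.016-.075*.34,.18); mid=(0.583+.04*.94,-.016-.04*.34,.13)
for n in("q1","q2"):T.append(crop(cv2.imread(f"pics/{n}.png"),proj(cal(n),mid),160,120,2.5,n))
for n in("scene","side"):
    T.append(crop(cv2.imread(f"pics/{n}0.png"),proj(arm.get_calibration(n),mid),80,60,5,n))
cv2.imwrite("pics/m3.png",np.vstack([np.hstack(T[:2]),np.hstack(T[2:])]))
T=[]
for n,p in(("n1",(.5345,-.34,.09)),("n2",(.5345,-.34,.09)),("l1",(.56,.333,.02)),("l2",(.56,.333,.02))):T.append(crop(cv2.imread(f"pics/{n}.png"),proj(cal(n),p),*((100,75,4) if n[0]=="n" else (200,150,2)),n))
cv2.imwrite("pics/m4.png",np.vstack([np.hstack(T[:2]),np.hstack(T[2:])]))
E
```

```text
[ 0.5335 -0.3408  0.0914] [np.float64(0.1), np.float64(0.1)]
9.6417
q1 238 57 2.5
q2 117 57 2.5
scene 219 174 5
side 230 163 5
n1 261 162 4
n2 149 162 4
l1 199 106 2
l2 104 106 2
```

View pics/m3.png

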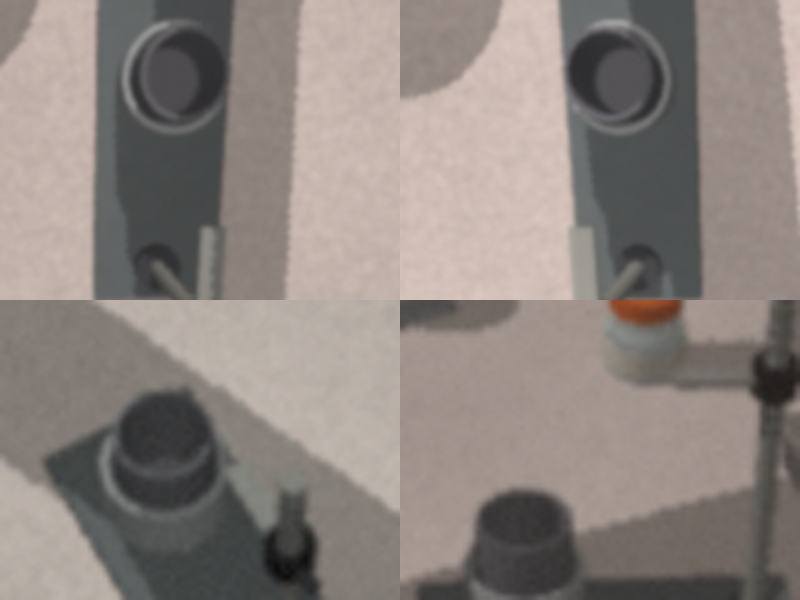

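View pics/m4.png

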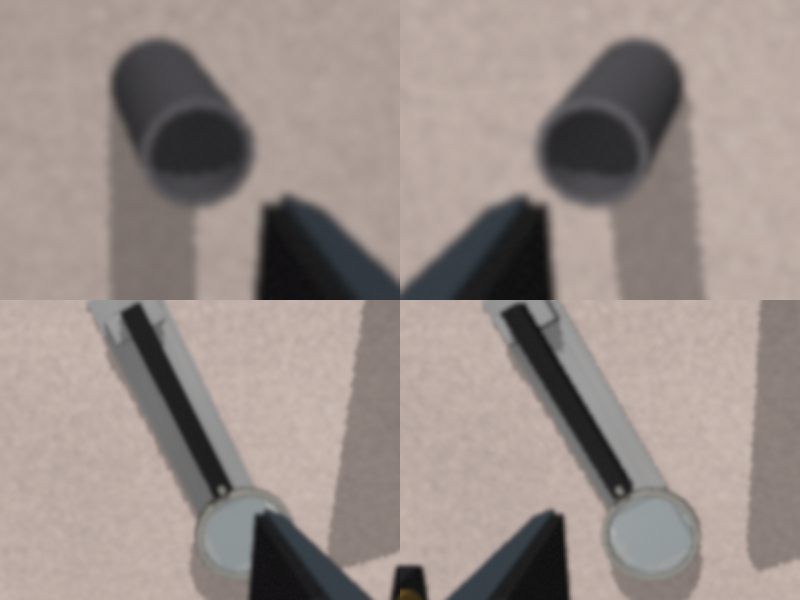

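In m3 the blade tip is at crop (208,227) in q1, (182,227) in q2, and about (275,74) in the side view. The wide rim is centred near (184,70) in q1 and (211,70) in q2. In m4 the narrow mouth is at (198,154) and (193,154), the lens at (243,231) and (251,233), and the handle end at (131,12) and (114,12).

```bash
python3 - <<'E'
from h import *
D=arm.get_calibration("side");C={n:cal(n) for n in("q1","q2","n1","n2","l1","l2")}
P={"tip":[("q1",(321.2,147.8)),("q2",(189.8,147.8))],"wide":[("q1",(311.6,85.5)),("q2",(201.4,85.5))],"narrow":[("n1",(310.5,200.5)),("n2",(197.4,200.5))],
"lens":[("l1",(320.5,221.5)),("l2",(229.5,222.5))],"hend":[("l1",(264.5,112)),("l2",(161,112))],"screw":[("l1",(310,201)),("l2",(214,201))]}
for n,o in P.items():print(n,*tri([(C[a],b) for a,b in o]))
print("tip3",*tri([(C[a],b) for a,b in P["tip"]]+[(D,(285,177.8))]))
for n in("hend","screw"):print(n,*[onz(C[a],b,.036) for a,b in P[n]])
print("lens",*[onz(C[a],b,.03) for a,b in P["lens"]])
print("wide",*[onz(C[a],b,.09) for a,b in P["wide"]])
ims=[]
w=np.linspace(0,2*np.pi,100)
for n in("q1","q2"):
    im=cv2.imread(f"pics/{n}.png");u0,v0=[(238,57),(117,57)][n=="q2"]
    im=cv2.resize(im[v0:v0+120,u0:u0+160],None,fx=2.5,fy=2.5,interpolation=cv2.INTER_CUBIC)
    c=np.array(tri([(C[a],b) for a,b in P["wide"]])[0][:2])
    for r,z,col in((.026,.09,(0,0,255)),(.0225,.09,(0,255,255)),(.033,.06,(0,255,0))):
        pts=[(proj(C[n],(c[0]+r*np.cos(a),c[1]+r*np.sin(a),z))-(u0,v0)+.5)*2.5 for a in w]
        cv2.polylines(im,[np.int32(pts)],True,col,1)
    ims.append(im)
cv2.imwrite("pics/m5.png",cv2.resize(np.hstack(ims)[:150],None,fx=1))
E
```

```text
tip [ 0.6524 -0.0441  0.1707] [np.float64(0.0), np.float64(0.0)]
wide [ 0.5797 -0.0163  0.0801] [np.float64(0.0), np.float64(0.0)]
narrow [ 0.5335 -0.3414  0.0927] [np.float64(0.1), np.float64(0.1)]
lens [0.6325 0.3439 0.0221] [np.float64(0.7), np.float64(0.7)]
hend [0.4496 0.3168 0.0284] [np.float64(0.0), np.float64(0.0)]
screw [0.5898 0.3376 0.0341] [np.float64(0.1), np.float64(0.1)]
tip3 [ 0.6521 -0.0437  0.1788] [np.float64(2.2), np.float64(1.7), np.float64(1.6)]
hend [0.4495 0.3166 0.036 ] [0.4504 0.3192 0.036 ]
screw [0.5891 0.3374 0.036 ] [0.5892 0.3381 0.036 ]
lens [0.628  0.3434 0.03  ] [0.6303 0.3455 0.03  ]
wide [ 0.5798 -0.0183  0.09  ] [ 0.581  -0.0148  0.09  ]Traceback (most recent call last):
  File "<stdin>", line 20, in <module>
cv2.error: OpenCV(4.12.0) /io/opencv/modules/imgproc/src/resize.cpp:4211: error: (-215:Assertion failed) inv_scale_y > 0 in function 'resize'
```

```bash
python3 - <<'E'
from h import *
R=Rz(160);n=np.array([.5335,-.3412])
arm.move_to([*n,.20],R);arm.move_l([*n,.078],feed=.12)
arm.grip(.02);print("w",arm.current_width(),arm.current_grasp_force(),arm.current_ee_pos())
arm.move_l([*n,.215],feed=.12)
w=np.array([.5813,-.0168])
arm.move_l([*w,.215],feed=.15);arm.sleep(.3)
f0=np.array(arm.current_force());print("t",arm.current_t(),f0,arm.current_width())
shot("ins");cv2.imwrite("pics/ins_side.png",arm.snapshot("side")[:,:,::-1])
for z in(.16,.135,.115,.105,.102,.100,.099,.098,.097,.096):
    arm.move_l([*w,z],feed=.06 if z>.103 else .02);arm.sleep(.1)
    f=np.array(arm.current_force())-f0;print(z,arm.current_ee_pos()[2],f)
    if np.linalg.norm(f)>4:break
print(arm.current_t())
E
```

```text
w 0.03552481119368328 29.99904541298747 [ 0.5335 -0.3412  0.078 ]
t 16.7167 [ 0.3194 -0.1237  0.1051] 0.03566016967184453
0.16 0.16043207389353364 [-0.1738  0.0921 -0.6493]
0.135 0.1352064294472083 [-0.6834  0.0358 -0.5488]
0.115 0.11511001807000573 [-0.6939 -0.1906 -0.8621]
0.105 0.10496180473259123 [-0.302   0.6781 -1.1009]
0.102 0.10203284173091645 [0.1664 0.2732 0.0534]
0.1 0.09998529260650824 [-0.1509  0.527  -0.0543]
0.099 0.09899544875161104 [-0.649   0.0927 -0.8923]
0.098 0.09799627646048283 [-0.3323  1.0604 -0.4022]
0.097 0.09783827741571136 [-1.7962 -0.6225 11.7189]
21.45
```

Contact came at exactly the expected depth (TCP 0.098). Next I release, lift clear and check from close up.

```bash
python3 - <<'E'
from h import *
R=Rz(160);x=R[:,0];y=R[:,1];w=np.array([.5813,-.0168])
arm.move_l([*w,.098],feed=.02);arm.grip(.060);arm.move_l([*w,.30],feed=.15)
T=[]
for n,dy in(("r1",-.08),("r2",.08)):
    t=np.array([*w,0])-.04*x+dy*y;t[2]=.33;arm.move_to(t,R);c,im=shot(n)
    u0,v0=(proj(c,(.60,-.024,.13))-(80,60)).astype(int);print(n,u0,v0)
    T.append(cv2.resize(im[v0:v0+120,u0:u0+160,::-1],None,fx=2.5,fy=2.5,interpolation=cv2.INTER_CUBIC))
s=arm.snapshot("side");cv2.imwrite("pics/side1.png",s[:,:,::-1])
sc=arm.snapshot("scene");cv2.imwrite("pics/scene1.png",sc[:,:,::-1])
T.append(cv2.resize(sc[174:234,219:299,::-1],None,fx=5,fy=5,interpolation=cv2.INTER_CUBIC))
T.append(cv2.resize(s[163:223,230:310,::-1],None,fx=5,fy=5,interpolation=cv2.INTER_CUBIC))
cv2.imwrite("pics/m6.png",np.vstack([np.hstack(T[:2]),np.hstack(T[2:])]));print(arm.current_t())
E
```

```text
r1 236 95
r2 115 96
25.1167
```

View pics/m6.png

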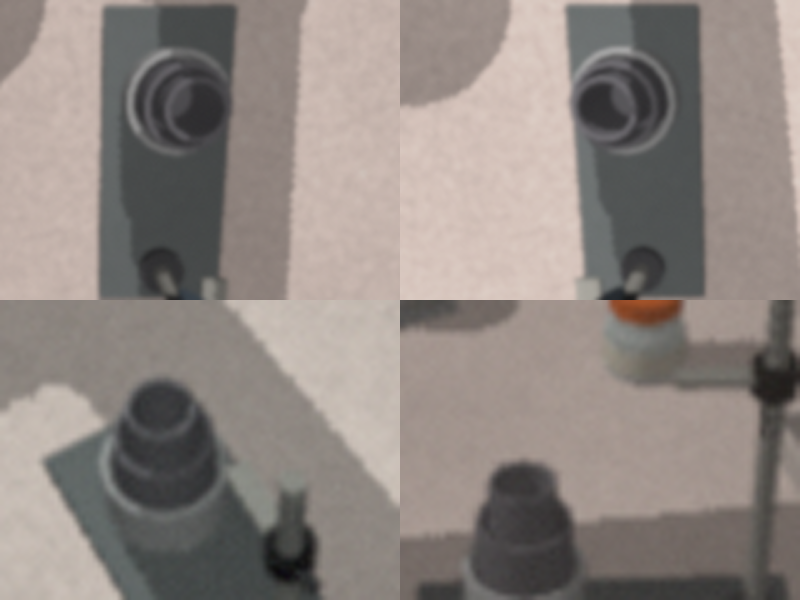

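The narrow sleeve stands upright and concentric inside the wide one. Its mouth is at r1 (198,105), r2 (204,107), scene (161,105) and side (122,182) in crop pixels. The tip is at r1 (211,278), r2 (188,278), side (274,76) and scene about (235,168).

```bash
python3 - <<'E'
from h import *
S=arm.get_calibration("scene");D=arm.get_calibration("side");r1,r2,q1,q2=[cal(n) for n in("r1","r2","q1","q2")]
m=[(r1,(314.9,137)),(r2,(196.3,138.3)),(S,(250.9,194.7)),(D,(254.1,199.1))]
print("mouth",*tri(m[:2]),*tri(m[2:]),*tri(m)); print([onz(*o,.115)for o in m])
t=[(r1,(320,206)),(r2,(190,207)),(q1,(321,147.5)),(q2,(189.5,147.5)),(S,(265.6,207.2)),(D,(284.5,177.8))]
print("tip",*tri(t[:2]),*tri(t[2:4]),*tri(t[:4]),*tri(t[4:]),*tri(t))
# loupe yaw/lens from handle
a=np.array([.4500,.3179]);b=np.array([.5892,.3378]);l=np.array([.6300,.3444])
for p,q in((a,b),(a,l)):print("yaw",np.degrees(np.arctan2(*(q-p)[::-1])),np.linalg.norm(q-p))
E
```

```text
mouth [ 0.5784 -0.0167  0.1147] [np.float64(0.5), np.float64(0.5)] [ 0.5813 -0.0173  0.1149] [np.float64(0.1), np.float64(0.1)] [ 0.5798 -0.0168  0.1141] [np.float64(1.8), np.float64(1.0), np.float64(1.2), np.float64(1.7)]
[array([ 0.5779, -0.0166,  0.115 ]), array([ 0.5788, -0.0168,  0.115 ]), array([ 0.5814, -0.0174,  0.115 ]), array([ 0.5812, -0.0172,  0.115 ])]
tip [ 0.6525 -0.0443  0.1721] [np.float64(0.3), np.float64(0.3)] [ 0.6519 -0.0443  0.1709] [np.float64(0.0), np.float64(0.0)] [ 0.6521 -0.0442  0.1721] [np.float64(0.1), np.float64(0.6), np.float64(0.5), np.float64(0.4)] [ 0.6529 -0.0446  0.1793] [np.float64(1.7), np.float64(1.7)] [ 0.6517 -0.0437  0.1768] [np.float64(1.6), np.float64(1.0), np.float64(1.8), np.float64(1.0), np.float64(1.8), np.float64(2.9)]
yaw 8.135864777903322 0.14061525521791718
yaw 8.375049783212836 0.18194023744075966
```

```bash
python3 - <<'E'
from h import *
d=np.array([np.cos(np.radians(-20.5)),np.sin(np.radians(-20.5)),0]);up=np.array([0,0,1.])
tip=np.array([.6522,-.0443,.175])
for th in(40,):
    s,c=np.sin(np.radians(th)),np.cos(np.radians(th))
    z=s*d-c*up;x=-c*d-s*up;R=np.column_stack([x,np.cross(z,x),z])
    t=tip-.065*d;t[2]=.26
    arm.move_to(t,R);c,im=shot("t40")
    u,v=proj(c,tip);print(u,v,proj(c,[.581,-.017,.115]),arm.current_t())
u0,v0=int(max(0,u-100)),int(np.clip(v-100,0,234));print(u0,v0)
cv2.imwrite("pics/t40c.png",cv2.resize(im[v0:v0+150,u0:u0+200,::-1],None,fx=4,fy=4,interpolation=cv2.INTER_CUBIC))
E
```

```text
256.2141230423177 184.3657019320976 [257.0186  83.0739] 26.3083
156 84
```

View pics/t40c.png

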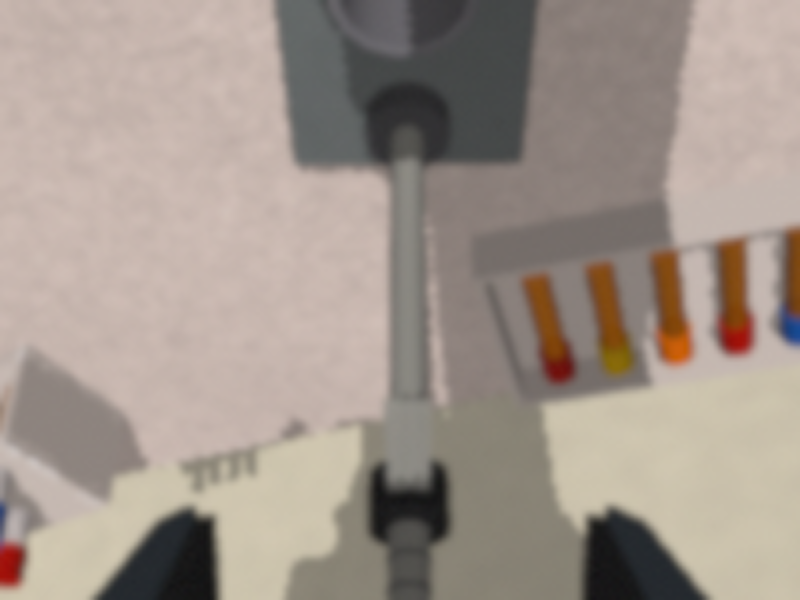

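The tilted view shows the blade tip end-on at crop (409,404), which is full-frame (258,184.6). The far edge of the narrow rim is at crop (400,52), i.e. full-frame (256,96.6), and gives a reference height.

```bash
python3 - <<'E'
from h import *
S=arm.get_calibration("scene");D=arm.get_calibration("side");r1,r2,q1,q2,t4=[cal(n) for n in("r1","r2","q1","q2","t40")]
d=np.array([np.cos(np.radians(-20.5)),np.sin(np.radians(-20.5)),0])
for c in([.5813,-.0168,.115],[.579,-.0168,.115]):print("rim",proj(t4,np.array(c)+.018*d))
t=[(r1,(320,206)),(r2,(190,207)),(q1,(321,147.5)),(q2,(189.5,147.5)),(t4,(258,184.6))]
print(*tri(t),*tri(t+[(D,(284.5,177.8))]))
for z in(.170,.175,.18):
  p=np.array([.6522,-.0443,z]);print(z,proj(D,p),proj(S,p),proj(t4,p),proj(r1,p),proj(r2,p))
E
```

```text
rim [257.2594  99.5053]
rim [256.4338  97.6578]
[ 0.6519 -0.0437  0.1745] [np.float64(0.9), np.float64(0.4), np.float64(1.3), np.float64(0.5), np.float64(1.7)] [ 0.6514 -0.0433  0.1771] [np.float64(1.8), np.float64(0.7), np.float64(2.1), np.float64(0.7), np.float64(1.4), np.float64(2.5)]
0.17 [284.5545 181.2937] [265.4633 208.1099] [256.2174 180.4129] [319.5541 205.4441] [190.2546 205.9875]
0.175 [284.6474 179.6355] [265.4504 207.0929] [256.2141 184.3657] [320.4371 206.781 ] [189.3351 207.3297]
0.18 [284.7408 177.966 ] [265.4375 206.0677] [256.2108 188.3954] [321.345  208.1556] [188.3896 208.7097]
```

```bash
python3 - <<'E'
from h import *
yaw=8.2;R=Rz(yaw+180);g=np.array([.5365,.3308])
arm.move_to([*g,.12],R);arm.move_l([*g,.0092],feed=.10)
f0=np.array(arm.current_force())
arm.grip(.004);print("w",arm.current_width(),arm.current_grasp_force(),arm.current_ee_pos(),np.array(arm.current_force())-f0)
arm.move_l([*g,.06],feed=.05);arm.move_l([*g,.26],feed=.15);arm.sleep(.2)
print("w",arm.current_width(),arm.current_t(),arm.current_torque())
phi=-20;m=np.array([.5805,-.017]);ph=np.radians(phi)
p=m-.1*np.array([np.cos(ph),np.sin(ph)]);R2=Rz(phi+180)
print(arm.solve_ik([*p,.26],R2));arm.move_to([*p,.26],R2);arm.move_l([*p,.176-.016],feed=.08);arm.sleep(.5)
print(arm.current_t(),arm.current_ee_pos(),arm.current_width())
T=[]
for n in("scene","side"):
    im=arm.snapshot(n);cv2.imwrite(f"pics/{n}2.png",im[:,:,::-1]);u,v=proj(arm.get_calibration(n),[.59,-.02,.16]);u0,v0=int(u-40),int(v-50);print(n,u0,v0)
    T.append(cv2.resize(im[v0:v0+100,u0:u0+80,::-1],None,fx=5,fy=5,interpolation=cv2.INTER_CUBIC))
cv2.imwrite("pics/m7.png",np.hstack(T))
s=cv2.imread("pics/side1.png").mean(2)
print(s[170:186,286:302:3].astype(int))
E
```

```text
w 0.015831817562483023 30.000157356262207 [0.5365 0.3308 0.0092] [-0.6325  0.8057  1.2752]
w 0.01576491079939789 32.5583 [0.0207 0.0151 0.0026]
[ -5.0071  14.359   92.1195  -0.      73.5215 -75.0071]
35.6667 [0.4866 0.0172 0.16  ] 0.015949361438565752
scene 212 138
side 217 134
[[105 150 138 148 138 144]
 [ 98 129 118 128 118 125]
 [ 96 110 108 106 107 104]
 [ 93 105 105 105 106  83]
 [ 94 105 105 105 106  52]
 [ 96 105 108 104 106  42]
 [102 108 109 108 105  44]
 [110 109 111 110 109  42]
 [109 110 109 107 104  49]
 [ 95  95  97  96  95  50]
 [103 106 112 113 108  43]
 [135 135 140 137 137  40]
 [150 150 149 147 146  73]
 [152 151 152 151 151 113]
 [151 153 151 150 150 130]
 [154 154 151 150 150 132]]
```

View pics/m7.png

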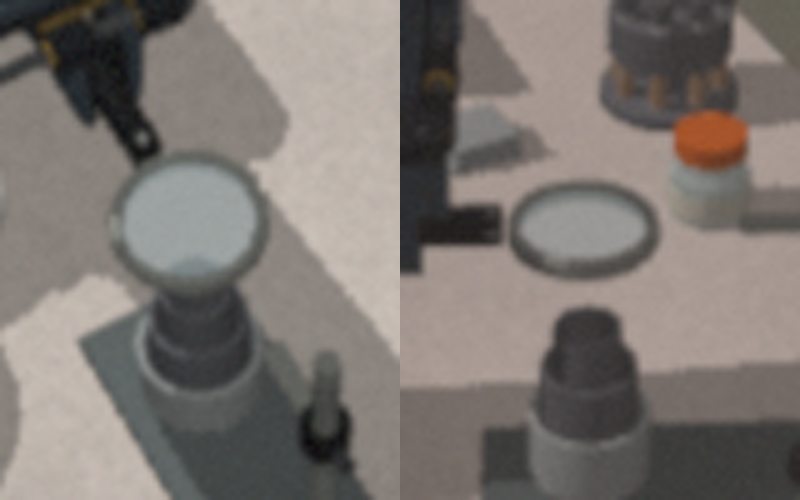

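The lens is held level above the sleeve, with its silhouette centred at crop (189.5,221) in the scene view and (184.5,229.5) in the side view. The sleeves and pointer haven't moved. Next I compare the lens with the mouth and the blade.

```bash
python3 - <<'E'
from h import *
from scipy.optimize import brentq
S=arm.get_calibration("scene");D=arm.get_calibration("side")
L=tri([(S,(249.5,181.8)),(D,(253.5,179.5))]);M=tri([(S,(250.9,194.7)),(D,(254.1,199.1))]);print(L,M)
a=np.radians(-20.7);ex=np.array([np.cos(a),np.sin(a),0]);ey=np.array([-np.sin(a),np.cos(a),0])
for row,dz in((180.4,-.002),(178.6,.002)):
    f=lambda z:proj(D,np.array([.6522,-.0443,z+dz])+.012*ex-.006*ey)[1]-row
    print("zp",brentq(f,.15,.2))
print(proj(D,[.5805,-.017,.176]),proj(S,[.5805,-.017,.176]))
# tilted view profile along blade axis
im=cv2.imread("pics/t40.png").mean(2);print(im[178:192,254:263].mean(1).astype(int))
t4=cal("t40")
for z in(.174,.176,.178):
    p=np.array([.6522,-.0443,z]);print([proj(t4,p+[0,0,e])[1].round(1) for e in(-.002,.002)])
R=arm.current_tool_rot();print(R[:,2])
s=arm.snapshot("wrist");print(arm.current_t())
E
```

```text
(array([ 0.58  , -0.0178,  0.1767]), [np.float64(0.4), np.float64(0.4)]) (array([ 0.5813, -0.0173,  0.1149]), [np.float64(0.1), np.float64(0.1)])
zp 0.1786826666577624
zp 0.18004512778325465
[253.6858 179.5978] [249.8962 181.6928]
[125 124 124 122 118 120 130 137 138 138 137 137 137 137]
[np.float64(182.0), np.float64(185.2)]
[np.float64(183.6), np.float64(186.8)]
[np.float64(185.2), np.float64(188.4)]
[-0.  0. -1.]
35.8167
```

```bash
python3 - <<'E'
from h import *
for n,u,v in(("q1",321,152),("q2",190,152),("r1",320,208),("r2",190,208)):
    g=cv2.imread(f"pics/{n}.png").mean(2);print(n);print("u",u-9,g[v-1:v+2,u-9:u+10].mean(0).astype(int));print("v",v-12,g[v-12:v+8,u-2:u+2].mean(1).astype(int))
# predicted corners: top near/far edges, bottom edges at tip for z
a=np.radians(-20.7);ex=np.array([np.cos(a),np.sin(a),0]);ey=np.array([-np.sin(a),np.cos(a),0])
for z in(.174,.178):
  for n in("q1","q2","r1","r2"):
    c=cal(n);p=np.array([.6522,-.0443,z]);print(z,n,*[proj(c,p+sy*.006*ey+sz*.002*ex*0+[0,0,sz*.002]).round(1) for sy in(-1,1) for sz in(1,-1)])
E
```

```text
q1
u 312 [ 72  72  71  71  73  86 110 128 136 136 131 121 109 100  98 104 118 128
 132]
v 140 [ 71  71  71  72  72  72  78  95 116 128 132 133 133 133 133 133 133 133
 133 133]
q2
u 181 [193 194 190 176 162 156 154 152 152 152 151 149 142 124 109 107 108 108
 103]
v 140 [110 110 110 110 110 111 114 123 138 149 151 151 152 152 152 152 152 153
 153 153]
r1
u 311 [ 72  72  72  72  74  88 111 126 131 129 120 106  97  94  97 107 120 128
 131]
v 196 [ 72  72  72  72  72  72  72  72  73  83 103 119 129 132 133 132 130 128
 126 120]
r2
u 181 [199 198 196 188 175 167 161 155 151 149 149 147 142 129 113 109 111 112
 112]
v 196 [122 124 126 127 127 127 127 128 129 128 130 139 153 161 164 164 164 164
 164 163]
0.174 q1 [317.  148.2] [316.3 147.8] [327.  148.3] [326.2 147.9]
0.174 q2 [183.6 148.3] [184.4 147.8] [193.6 148.4] [194.3 147.9]
0.174 r1 [315.7 207. ] [315.1 205.9] [325.5 207.1] [324.7 206. ]
0.174 r2 [184.3 207.5] [185.1 206.4] [194.  207.7] [194.7 206.6]
0.178 q1 [317.7 148.7] [317.  148.2] [327.8 148.8] [327.  148.3]
0.178 q2 [182.7 148.7] [183.6 148.3] [192.9 148.8] [193.6 148.4]
0.178 r1 [316.4 208.1] [315.7 207. ] [326.3 208.2] [325.5 207.1]
0.178 r2 [183.5 208.6] [184.3 207.5] [193.3 208.8] [194.  207.7]
```

The pointer estimates agree at about 0.177 m (wrist views 0.1745–0.1765, side view compared with the lens 0.178). I'll make a small correction of (+1.2, +0.4, +1.0) mm, settle and hand in.

```bash
python3 - <<'E'
from h import *
p=np.array(arm.current_ee_pos());arm.move_l(np.array([.4866,.0172,.160])+[.0012,.0004,.001],feed=.01);arm.sleep(1)
print(arm.current_ee_pos(),arm.current_width(),arm.current_grasp_force(),arm.current_dq(),arm.current_t())
im=arm.snapshot("side");a=cv2.imread("pics/side2.png").astype(int);d=np.abs(im[:,:,::-1].astype(int)-a).max(2)
print((d>40).sum());print(arm.sign_off())
E
```

```text
[0.4878 0.0176 0.161 ] 0.015500890593116195 29.99975949525833 [ 0.0654  0.0769  0.0437  0.0048  0.0986 -0.0699] 37.1333
33
the job is handed in; nothing more can be done
None
```

The narrow sleeve is down on the wide sleeve's floor and released, and the lens is held level over its mouth at about 177 mm, my best estimate of the pointer height (good to roughly 2 mm); the job was handed in at about 37 s.

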